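# Dry-lay the instruments on a dash panel

## Task

Lay the loose instruments out on the blank aluminium dash panel as they will sit in the car, each standing upright and centred on its tape cross: in the upper row the white fuel gauge beside the white speedometer at the panel's outer end, the blue temperature gauge beside the black tachometer at the other outer end, and the yellow oil gauge between the two big dials. Below the speedometer (towards the robot) goes the ignition switch, and below the tachometer the red warning lamp. Do not tip any instrument over, and leave the old grey gauge and the chrome lamp shell where they are.

Things in the scene. Friction and masses are not known exactly. Their poses are not given: they have to be found in the camera images.
- panel: Bare aluminium dash panel, 160 x 500 x 3 mm, fixed on two battens, upper face 48 mm above the table. Origin: centre of its underside; x across it to its upper edge (away from the robot), y along it, z up. On it five green tape squares with black crosses: upper row x = +25 mm, y = -205, 0, +205 mm (big dials at y = -105 and +105); lower row x = -52 mm, y = -105, +105 mm.
- speedometer: Speedometer: big dial with a white face, chrome ring. It may be at either of the two big-dial places. Fixed in the panel. Origin: centre of the dial, at the level of the panel's upper face; its chrome ring is 86 mm across and 8 mm high above the panel. Axes as the panel's (x to the panel's upper edge, y along its length).
- tachometer: Tachometer: big dial with a black face and a red sector, chrome ring. It is at the other big-dial place. Fixed in the panel. Origin: centre of the dial, at the level of the panel's upper face; its chrome ring is 86 mm across and 8 mm high above the panel. Axes as the panel's (x to the panel's upper edge, y along its length).
- fuel_gauge_c (a point): Fuel gauge: upright on its flat back, white dial facing up. Loose. Black front ring 58 mm across from 20 mm above the table to its top at 44 mm, black can 50 mm across below that. About 110 g. Point: on its axis at half height, 22 mm above its underside; z up. Its turn about the vertical does not matter.
- temp_gauge_c (a point): Temperature gauge: upright on its flat back, blue dial facing up. Loose. Black front ring 58 mm across from 20 mm above the table to its top at 44 mm, black can 50 mm across below that. About 110 g. Point: on its axis at half height, 22 mm above its underside; z up. Its turn about the vertical does not matter.
- oil_gauge_c (a point): Oil pressure gauge: upright on its flat back, yellow dial facing up. Loose. Black front ring 58 mm across from 20 mm above the table to its top at 44 mm, black can 50 mm across below that. About 110 g. Point: on its axis at half height, 22 mm above its underside; z up. Its turn about the vertical does not matter.
- ignition_switch_c (a point): Ignition switch with its key in, standing upright. Loose. Black barrel 28 mm across up to 24 mm, chrome collar 36 mm across from 24 to 36 mm, key with a flat black grip (22 x 4 mm) standing up to 54 mm. About 80 g. Point: on its axis at half height, 27 mm above its underside; z up. Its turn does not matter.
- warning_lamp_c (a point): Warning lamp, standing upright. Loose. Black body 24 mm across up to 22 mm, chrome collar 32 mm across from 22 to 32 mm, red domed jewel on top up to 40 mm. About 50 g. Point: on its axis at half height, 20 mm above its underside; z up. Its turn does not matter.
- old_gauge: Old worn gauge lying face down, grey metal can 84 mm across and 42 mm high with studs and a boss up to 72 mm. Not part of the job. Origin: centre of its underside.
- bullet_shell: Chrome bullet-shaped lamp shell standing on its wide end, point up, 68 mm across and 92 mm high. Not part of the job. Origin: centre of its underside.
Mind the look-alikes: they are no part of the job. What is shaped like the part that bears warning_lamp_c but green is not meant.

How it is judged (in metres and radians):
At the end, for the whole second after the job is handed in: All five stand upright on the panel (within 6 degrees), released and at rest, each within 12 mm of its cross along and across: fuel gauge outside the speedometer, temperature gauge outside the tachometer, oil gauge between them, switch below the speedometer, lamp below the tachometer (x of fuel_gauge_c in the frame of speedometer between -0.012 and 0.012 m and horizontal distance between fuel_gauge_c and speedometer between 0.088 and 0.113 m and horizontal distance between fuel_gauge_c and tachometer above 0.29 m and x of temp_gauge_c in the frame of tachometer between -0.012 and 0.012 m and horizontal distance between temp_gauge_c and tachometer between 0.088 and 0.113 m and horizontal distance between temp_gauge_c and speedometer above 0.29 m and x of oil_gauge_c in the frame of speedometer between -0.012 and 0.012 m and horizontal distance between oil_gauge_c and speedometer between 0.093 and 0.118 m and horizontal distance between oil_gauge_c and tachometer between 0.093 and 0.118 m and x of ignition_switch_c in the frame of speedometer between -0.089 and -0.065 m and y of ignition_switch_c in the frame of speedometer between -0.012 and 0.012 m and x of warning_lamp_c in the frame of tachometer between -0.089 and -0.065 m and y of warning_lamp_c in the frame of tachometer between -0.012 and 0.012 m and z of fuel_gauge_c in the frame of panel between 0.021 and 0.029 m and angle between each of fuel_gauge_c, temp_gauge_c, oil_gauge_c, ignition_switch_c, warning_lamp_c's own z axis and vertical below 0.1 rad and linear speed of each of fuel_gauge, temp_gauge, oil_gauge, ignition_switch, warning_lamp below 0.01 m/s and z of temp_gauge_c in the frame of panel between 0.021 and 0.029 m and z of oil_gauge_c in the frame of panel between 0.021 and 0.029 m and z of ignition_switch_c in the frame of panel between 0.026 and 0.034 m and z of warning_lamp_c in the frame of panel between 0.019 and 0.027 m); the robot touches nothing.
It fails at once if the old grey gauge is pushed more than 20 mm from its place (distance of old_gauge from where it was at the start of the episode above 0.02 m).
It fails at once if the chrome lamp shell is pushed more than 20 mm from its place (distance of bullet_shell from where it was at the start of the episode above 0.02 m).
It fails at once if an instrument is tipped over (leans more than 45 degrees) (angle between any of fuel_gauge_c, temp_gauge_c, oil_gauge_c, ignition_switch_c, warning_lamp_c's own z axis and vertical above 0.79 rad).
It also fails if it takes over 118 s, if anything falls off the work surface, if the arm or the gripper's body presses on something with over 40 N, if the wrist force passes 120 N, or if a joint passes its speed limit or range.

## Robot

A 6-joint arm with a two-finger parallel gripper is mounted at the origin on the work surface. World frame = base frame: x ahead of the robot, y to its left, z up, the work surface at z = 0. Lengths are in mm, angles in rad, forces in N, time in s.
With the tool pointing down it reaches from about 275 to 1000 mm from the base axis. Payload 8.4 kg.
Tool frame: the origin (TCP) lies at the very end of the fingers, on their centre line; the grasp point (between the pads) lies 19 mm behind it (r.tcp_to_grasp is the distance from the TCP to the grasp point, in mm); z points along the fingers, y is the line along which they close (so a half turn about z gives the same grasp; the last joint's range is limited). The gripper opens to 85 mm and grips with 20 to 120 N. Pads are 22 mm wide; open, the fingers measure 114 mm over their backs; the gripper's body (76 mm by 85 mm) begins 54 mm behind the grasp point. The pads swing forward as they close: fully open they stand 13 mm farther back than shut.
Start: joints at [1.267, 0.353, 1.633, -0, 1.155, -0.002], TCP at [185.773, 596.755, 231.281] pointing down, gripper open.
Joint ranges: [-2.63, 2.63], [-0.92, 2.1], [0.06, 2.66], [-1.3, 4.44], [0, 2.69], [-3.02, 3.02]. Speed limits (rad/s): [2.22, 2.22, 2.79, 3.14, 3.14, 3.14].

## Interface

Orientations are given as [roll, pitch, yaw] about the fixed x, y, z axes, in that order (R = Rz(yaw) Ry(pitch) Rx(roll)).
In Python, from rig import r gives the robot as it stands. The module is installed in compiled form; this text tells all that it offers.
- The arm moves only by the tool play_rows, never from a script. Its argument "rows" is a list of rows, each an object with "dp": the shift along the tool's x, y, z in units of 40 mm (1.0 is 40 mm), a list of three; "turn": the turn, a rotation vector about the tool's x, y, z in units of 6 degrees (1.0 is 6 degrees), a list of three; "fingers": the closure, from 0 (fully open) to 1 (shut). In form: [{"dp": [tx, ty, tz], "turn": [wx, wy, wz], "fingers": fingers}, ...]. A call has 1 to 5 rows; each row shifts and turns the commanded pose from where the row before left it, along the tool's axes as they then stand; what a row does not reach is not made up. A row lasts 1/12 s, in which the tool goes at most 41.7 mm and 7.16 degrees, less where a joint would pass 70% of its speed; a pose out of reach is approached as far as the arm can. A call is refused whole if a number of a shift passes 1 or a number of a turn 1, either way. A call with a gripper value outside its range is refused whole. The fingers move at their own pace and stop on an object; "force" is the grip in N (left out, the last holds). Time passes only in rows, so rows that do not move let the fingers close. It gives the time, the measured TCP pose, the force, the opening and the grip force at its end, in the units of the state.
- r.sense(): the state, without advancing time (a new reading comes with each control period).
- r.grab_frame(name): name is "scene" or "top" or "wrist"; returns a dict with "pixels" (420x560x3 uint8, red, green, blue), "fx", "fy", "cx", "cy" (pixels), "pose" (4x4, takes a point from camera to world coordinates). Camera axes: x right, y down, z forward; pixel columns grow to the right and rows downward; lengths in mm; the calibration is good to about 2 mm. A picture is of the moment at which its call begins. There is no depth.
- r.sign_off(): hands the job in; it is judged then, once.
The state is a dict: "clock": time; "qpos": joint angles; "qvel": joint speeds; "joint_efforts": joint torques, N m; "eef_pos": TCP position; "tcp_rot": TCP orientation; "contact_force": force on the tool from outside, world axes, zero at the start; "wrist_torque": the same for the moment, N m; "opening": opening from 0.0 (shut) to 1.0 (fully open); "grasp_force": force on a finger pad.
Only numpy, scipy, OpenCV 4.12 (cv2) and the standard library are available. Lean on these libraries where they do the work, as an engineer would, in place of code of your own. Each camera call takes 0.05 s, during which the arm holds its last target. There are 200 camera calls.

## Working session

There is one attempt and no reset: what is moved stays moved. The work goes in short steps, Python scripts to look and compute and a tool call to move; the robot and the scene stay as the last step left them, time stands still between calls to the robot, and variables do not carry over. Pictures are saved under pics/ and viewed, at most 14 in all, crops included, and the job is handed in when it is done.

Besides the shell and the picture viewer there is one more tool, called after "Request:" by a JSON object that holds its "fn" and its "kwargs", one argument or row to a line. play_rows: Moves the arm, as the interface text tells. Its arguments: {"type":"object","properties":{"rows":{"type":"array"},"force":{"type":"number"}},"required":["rows"]}

```bash
mkdir -p pics; cat > h.py <<'E'
import numpy as np, cv2
from rig import r
def grab(n,f=None):
    d=r.grab_frame(n); 
    if f: cv2.imwrite('pics/'+f,d['pixels'][:,:,::-1])
    return d
def ray(d,u,v,z):
    P=np.array(d['pose']);w=P[:3,:3]@np.array([(u-d['cx'])/d['fx'],(v-d['cy'])/d['fy'],1]);o=P[:3,3]
    return o+w*(z-o[2])/w[2]
def lines(d,u,v):
    P=np.array(d['pose']);w=P[:3,:3]@np.array([(u-d['cx'])/d['fx'],(v-d['cy'])/d['fy'],1]);return P[:3,3],w/np.linalg.norm(w)
def tri(a,b):
    A=np.zeros((3,3));c=np.zeros(3)
    for o,w in(a,b):
        M=np.eye(3)-np.outer(w,w);A+=M;c+=M@o
    return np.linalg.solve(A,c)
E
python3 - <<'E'
from h import *
for n in('scene','top','wrist'):
    d=grab(n,n+'0.png');print(n,d['fx'],d['cx'],d['cy'],np.round(d['pose'],3).tolist())
s=r.sense();print(s['clock'],s['eef_pos'],s['tcp_rot'],s['opening'])
E
```

```text
scene 480.66621888628833 271.2433555376784 202.92980154395684 [[0.792, 0.334, -0.512, 1039.154], [0.611, -0.465, 0.641, -660.531], [-0.024, -0.82, -0.572, 654.885], [0.0, 0.0, 0.0, 1.0]]
top 394.05443418217743 274.9651665148399 202.23755282060063 [[0.011, -0.988, 0.155, 364.589], [-1.0, -0.013, -0.016, 7.643], [0.018, -0.155, -0.988, 988.354], [0.0, 0.0, 0.0, 1.0]]
wrist 332.52217425876864 282.0449435902061 212.23282743838246 [[0.298, 0.919, 0.26, 120.768], [0.955, -0.286, -0.083, 617.422], [-0.002, 0.273, -0.962, 372.905], [0.0, 0.0, 0.0, 1.0]]
0.15 [185.66015702 596.41080455 230.72302777] [-3.14052734e+00  1.31643845e-05  2.83979771e+00] 1.001515576392886
```

View pics/top0.png

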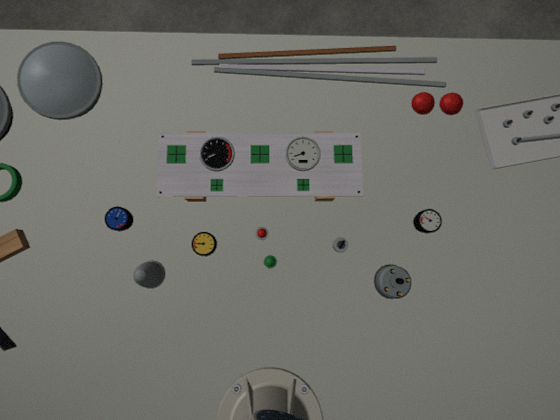

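View pics/scene0.png

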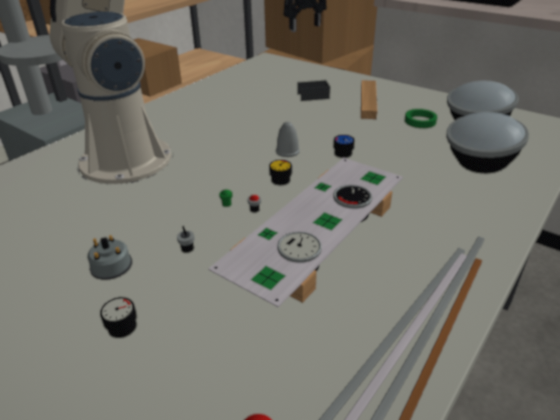

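The top view shows the panel with the tachometer at (218,153), the +y side, and the speedometer at (303,153), the −y side. Possible confusions:
- **Lamp:** the red one at (262,233) is wanted. The green one at (270,262) and the red balls at (423,103) and (451,103) are not.
- **Fuel gauge:** the white dial at (430,220) is wanted. The speedometer and the old gauge (393,281) are not.
- **Others:** the blue gauge is at (118,218), the yellow at (204,243) and the switch at (340,244).

Next I measure from both views.

```bash
python3 - <<'E'
from h import *
T=grab('top');S=grab('scene')
def cen(d,box,f):
    x,y,w,h=box;p=d['pixels'][y:y+h,x:x+w];hsv=cv2.cvtColor(p,cv2.COLOR_RGB2HSV).astype(int)
    m=f(hsv[...,0],hsv[...,1],hsv[...,2]).astype(np.uint8)
    n,l,st,c=cv2.connectedComponentsWithStats(m);i=1+np.argmax(st[1:,4])
    pts=cv2.findNonZero((l==i).astype(np.uint8));hull=cv2.convexHull(pts);M=cv2.moments(hull)
    return (M['m10']/M['m00']+x,M['m01']/M['m00']+y,int(st[i,4]))
red=lambda h,s,v:((h<8)|(h>172))&(s>150)&(v>60)
yel=lambda h,s,v:(h>15)&(h<35)&(s>130)&(v>90)
blu=lambda h,s,v:(h>100)&(h<130)&(s>110)&(v>60)
grn=lambda h,s,v:(h>45)&(h<85)&(s>100)
whi=lambda h,s,v:(s<45)&(v>160)
blk=lambda h,s,v:v<60
def b(u,v,a=16):return(u-a,v-a,2*a,2*a)
I={'lamp':(b(262,233,12),b(254,202,12),red),'oil':(b(204,243),b(281,168),yel),'temp':(b(118,218),b(344,142),blu),
'fuel':(b(430,220,14),b(117,310,18),None),
'sq+205':(b(176,154),b(373,178),grn),'sq0':(b(260,154),b(327,221,18),grn),'sq-205':(b(343,154),b(268,277,20),grn),
'lo+':(b(217,185,9),b(323,187,11),grn),'lo-':(b(303,185,9),b(268,234,12),grn)}
for k,(x,y,f) in I.items():
    if f is None:
        f=blk
    a=cen(T,x,f);c=cen(S,y,f);P=tri(lines(T,*a[:2]),lines(S,*c[:2]))
    print(k,np.round(a,1),np.round(c,1),P.round(1))
print('switch',tri(lines(T,340,244),lines(S,186,238)).round(1),ray(T,340,244,36).round(1))
print('fuel dial',tri(lines(T,431,220.5),lines(S,117,310)).round(1),ray(T,431,220.5,44).round())
for n,u,v in(('old',393,281),('bul',149,274)):print(n,ray(T,u,v,20).round())
c=[cv2.resize(T['pixels'][y-25:y+25,x-30:x+30],(360,300),interpolation=2) for x,y in((262,240),(430,220),(340,244),(204,243))]
cv2.imwrite('pics/crop.png',np.vstack([np.hstack(c[:2]),np.hstack(c[2:])])[:,:,::-1])
E
```

```text
lamp [261.5 232.5  57. ] [253.9 197.3  29. ] [440.1  25.1  37.2]
oil [203.4 243.5 300. ] [279.9 164.7 153. ] [411.7 162.2  48.1]
temp [116.  217.7 276. ] [344.4 139.3 110. ] [471.  373.1  46.4]
fuel [427.8 220.7 170. ] [119.7 318.  325. ] [ 475.3 -383.8   27.1]
sq+205 [175.8 154.  298. ] [372.6 177.6 146. ] [628.5 237.   50.8]
sq0 [259.5 154.  304. ] [327.  220.8 224. ] [631.6  32.5  50.2]
sq-205 [342.7 153.5 306. ] [267.7 277.3 372. ] [ 635.8 -172.7   50.4]
lo+ [216.3 184.4 131. ] [322.3 186.5  51. ] [553.8 135.7  51.1]
lo- [302.7 183.9 122. ] [267.2 233.4  89. ] [557.6 -74.1  51. ]
switch [ 414.8 -165.8   31.3] [ 413.9 -165.6   36. ]
fuel dial [ 473.9 -383.7   46.1] [ 473. -386.   44.]
old [ 327. -296.   20.]
bul [338. 293.  20.]
```

View pics/crop.png

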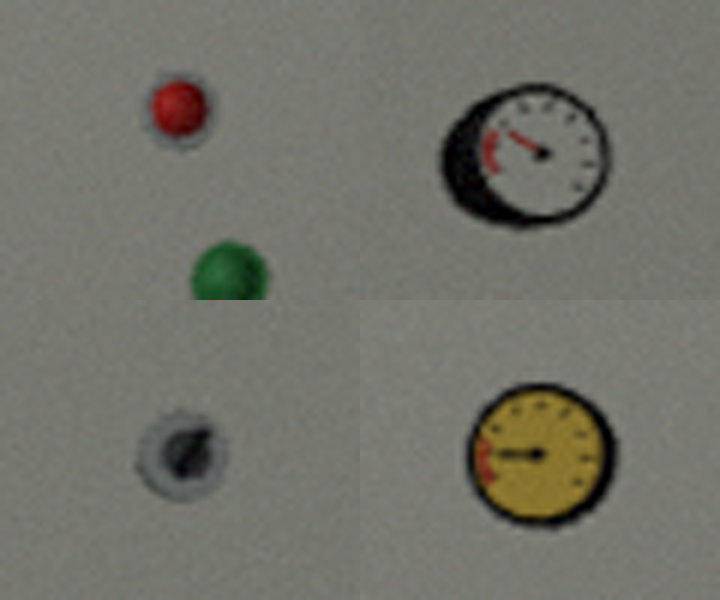

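The crop confirms the choices: red lamp, white fuel gauge, switch with its key, yellow oil gauge. I start with the two small parts. First I square the tool (yaw π), then go above the lamp.

Request:
{"fn": "play_rows", "kwargs": {
  "rows": [
    {"dp":[0,0,0],"turn":[0,0,-0.96],"fingers":0},
    {"dp":[0,0,0],"turn":[0,0,-0.96],"fingers":0},
    {"dp":[0,0,0],"turn":[0,0,-0.96],"fingers":0},
    {"dp":[-0.4,-0.89,0.15],"turn":[0,0,0],"fingers":0},
    {"dp":[-0.4,-0.89,0.15],"turn":[0,0,0],"fingers":0}
  ],
  "force": 30
}}

```text
clock: 0.67
eef_pos: [217.6, 525.9, 219.0]
tcp_rot: [3.141, 0.0, -3.139]
contact_force: [1.6, -0.2, 0.1]
opening: 1.002
grasp_force: 0.0
```

Request:
{"fn": "play_rows", "kwargs": {
  "rows": [
    {"dp":[-0.4,-0.89,0.15],"turn":[0,0,0],"fingers":0},
    {"dp":[-0.4,-0.89,0.15],"turn":[0,0,0],"fingers":0},
    {"dp":[-0.4,-0.89,0.15],"turn":[0,0,0],"fingers":0},
    {"dp":[-0.4,-0.89,0.15],"turn":[0,0,0],"fingers":0},
    {"dp":[-0.4,-0.89,0.15],"turn":[0,0,0],"fingers":0}
  ]
}}

```text
clock: 1.08
eef_pos: [298.0, 345.9, 189.1]
tcp_rot: [3.141, 0.0, -3.141]
contact_force: [0.5, 0.2, -0.0]
opening: 1.0
grasp_force: 0.0
```

Request:
{"fn": "play_rows", "kwargs": {
  "rows": [
    {"dp":[-0.4,-0.89,0.15],"turn":[0,0,0],"fingers":0},
    {"dp":[-0.4,-0.89,0.15],"turn":[0,0,0],"fingers":0},
    {"dp":[-0.4,-0.89,0.15],"turn":[0,0,0],"fingers":0},
    {"dp":[-0.4,-0.89,0.15],"turn":[0,0,0],"fingers":0},
    {"dp":[-0.4,-0.89,0.15],"turn":[0,0,0],"fingers":0}
  ]
}}

```text
clock: 1.5
eef_pos: [378.1, 167.8, 159.3]
tcp_rot: [3.141, 0.001, -3.141]
contact_force: [1.2, 0.1, -0.0]
opening: 0.995
grasp_force: 0.0
```

Request:
{"fn": "play_rows", "kwargs": {
  "rows": [
    {"dp":[-0.4,-0.89,0.15],"turn":[0,0,0],"fingers":0},
    {"dp":[-0.4,-0.89,0.15],"turn":[0,0,0],"fingers":0},
    {"dp":[-0.4,-0.89,0.15],"turn":[0,0,0],"fingers":0},
    {"dp":[-0.4,-0.89,0.15],"turn":[0,0,0],"fingers":0},
    {"dp":[0,0,0],"turn":[0,0,0],"fingers":0}
  ]
}}

```text
clock: 1.92
eef_pos: [443.9, 22.1, 134.8]
tcp_rot: [-3.14, 0.001, 3.137]
contact_force: [0.1, 0.7, -0.2]
opening: 1.0
grasp_force: 0.0
```

```bash
python3 - <<'E'
from h import *
grab('wrist','w1.png');s=r.sense();print(s['clock'],s['eef_pos'],s['tcp_rot'],s['qpos'],s['opening'])
E
```

```text
1.9667 [442.63125354  24.21584951 134.91647704] [-3.14123832e+00 -5.22753001e-05  3.13630460e+00] [ 5.15417909e-02  2.01530038e-01  2.09853682e+00 -4.70414462e-04
  8.41598166e-01 -1.51365306e+00] 0.9987412794619749
```

View pics/w1.png

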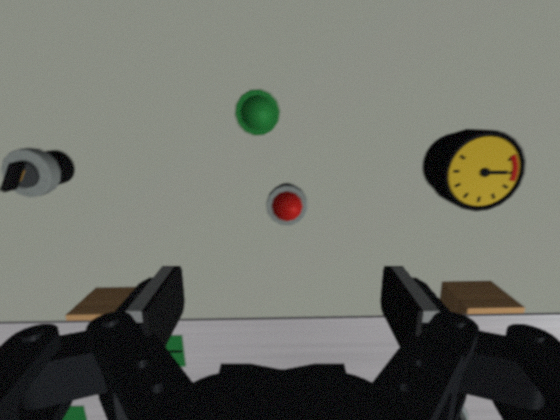

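The wrist view shows the red lamp at (287,205), the green one at (258,112), the yellow dial at (485,172) and the switch collar at (33,172). The lamp lies between the open fingers, which is a workable approach.

```bash
python3 - <<'E'
from h import *
d=grab('wrist');T=grab('top')
for n,u,v,z,tu,tv in(('lamp',287,205.5,36,261.5,232.5),('switch',33,172,36,340,244),('oil',485,172,44,203.4,243.5)):
    print(n,ray(d,u,v,z).round(1),tri(lines(d,u,v),lines(T,tu,tv)).round(1))
E
```

```text
lamp [437.7  28.1  36. ] [440.2  26.3  26.3]
switch [ 411.3 -157.    36. ] [ 414.2 -168.5   20.7]
oil [412.1 167.6  44. ] [410.1 159.8  56.7]
```

Request:
{"fn": "play_rows", "kwargs": {
  "rows": [
    {"dp":[0.08,0.05,0.8],"turn":[0,0,0],"fingers":0},
    {"dp":[0,0,0.8],"turn":[0,0,0],"fingers":0},
    {"dp":[0,0,0.8],"turn":[0,0,0],"fingers":0},
    {"dp":[0,0,0.5],"turn":[0,0,0],"fingers":0},
    {"dp":[0,0,0.32],"turn":[0,0,0],"fingers":0}
  ]
}}

```text
clock: 2.48
eef_pos: [436.7, 30.6, 4.7]
tcp_rot: [-3.142, -0.003, -3.139]
contact_force: [-0.5, -0.4, 0.8]
opening: 0.996
grasp_force: 0.0
```

Request:
{"fn": "play_rows", "kwargs": {
  "rows": [
    {"dp":[0,0,0],"turn":[0,0,0],"fingers":0.4},
    {"dp":[0,0,0],"turn":[0,0,0],"fingers":0.5},
    {"dp":[0,0,0],"turn":[0,0,0],"fingers":0.6},
    {"dp":[0,0,0],"turn":[0,0,0],"fingers":0.7},
    {"dp":[0,0,0],"turn":[0,0,0],"fingers":0.8}
  ]
}}

```text
clock: 2.9
eef_pos: [439.4, 29.4, 7.7]
tcp_rot: [3.141, 0.002, -3.141]
contact_force: [-0.0, 1.9, 8.0]
opening: 0.36
grasp_force: 29.0
```

Request:
{"fn": "play_rows", "kwargs": {
  "rows": [
    {"dp":[0,0,0],"turn":[0,0,0],"fingers":1},
    {"dp":[0,0,0],"turn":[0,0,0],"fingers":1},
    {"dp":[0,0,0],"turn":[0,0,0],"fingers":1},
    {"dp":[0,0,0],"turn":[0,0,0],"fingers":1},
    {"dp":[0,0,0],"turn":[0,0,0],"fingers":1}
  ]
}}

```text
clock: 3.32
eef_pos: [439.3, 29.4, 7.7]
tcp_rot: [3.141, 0.002, 3.141]
contact_force: [-2.3, 3.3, 7.2]
opening: 0.357
grasp_force: 29.0
```

Request:
{"fn": "play_rows", "kwargs": {
  "rows": [
    {"dp":[0,0,-0.2],"turn":[0,0,0],"fingers":1},
    {"dp":[0,0,-0.5],"turn":[0,0,0],"fingers":1},
    {"dp":[0,0,-0.8],"turn":[0,0,0],"fingers":1},
    {"dp":[0,0,-0.9],"turn":[0,0,0],"fingers":1},
    {"dp":[0,0,0],"turn":[0,0,0],"fingers":1}
  ]
}}

```text
clock: 3.73
eef_pos: [442.0, 29.3, 108.6]
tcp_rot: [3.141, 0.009, 3.141]
contact_force: [2.0, -0.1, 0.0]
opening: 0.359
grasp_force: 29.9
```

```bash
python3 - <<'E'
from h import *
grab('wrist','w2.png');s=r.sense();print(s['clock'],s['eef_pos'],s['tcp_rot'],s['opening'],s['grasp_force'])
E
```

```text
3.7833 [441.08919863  29.22564431 106.44521416] [3.14115809 0.00760747 3.14128964] 0.36079351707700763 29.857117831707
```

View pics/w2.png

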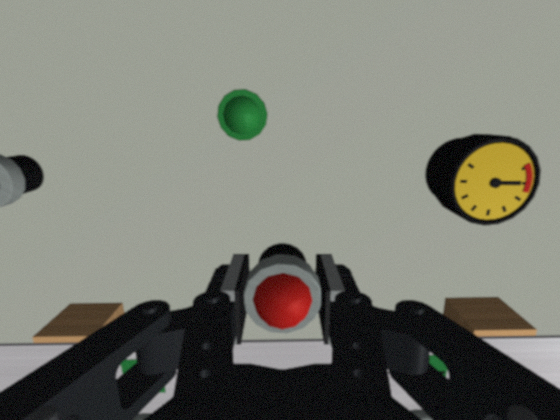

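The wrist view shows the lamp held upright between the pads at (283,295), opening 0.36. I carry it to the lower +y cross.

Request:
{"fn": "play_rows", "kwargs": {
  "rows": [
    {"dp":[-0.48,0.45,0],"turn":[0,0,0],"fingers":1},
    {"dp":[-0.7,0.65,0],"turn":[0,0,0],"fingers":1},
    {"dp":[-0.7,0.65,0],"turn":[0,0,0],"fingers":1},
    {"dp":[-0.6,0.55,0],"turn":[0,0,0],"fingers":1},
    {"dp":[-0.4,0.37,0],"turn":[0,0,0],"fingers":1}
  ]
}}

```text
clock: 4.2
eef_pos: [555.6, 137.9, 102.4]
tcp_rot: [3.141, 0.001, -3.141]
contact_force: [-1.0, -0.1, -0.3]
opening: 0.36
grasp_force: 29.9
```

Request:
{"fn": "play_rows", "kwargs": {
  "rows": [
    {"dp":[0,0,0.4],"turn":[0,0,0],"fingers":1},
    {"dp":[0,0,0.4],"turn":[0,0,0],"fingers":1},
    {"dp":[0,0,0],"turn":[0,0,0],"fingers":1},
    {"dp":[0,0,0],"turn":[0,0,0],"fingers":1},
    {"dp":[0,0,0],"turn":[0,0,0],"fingers":1}
  ]
}}

```text
clock: 4.62
eef_pos: [553.5, 135.7, 70.8]
tcp_rot: [-3.141, -0.0, 3.141]
contact_force: [-0.5, 0.4, -0.0]
opening: 0.359
grasp_force: 29.9
```

```bash
python3 - <<'E'
from h import *
grab('wrist','w3.png');s=r.sense();print(s['clock'],s['eef_pos'],s['tcp_rot'],s['opening'],s['contact_force'])
E
```

```text
4.6667 [553.88560738 135.72629362  71.19852524] [3.14147390e+00 6.50202729e-04 3.14109357e+00] 0.36031267889438945 [ 0.01537098  0.73675252 -0.64594034]
```

View pics/w3.png

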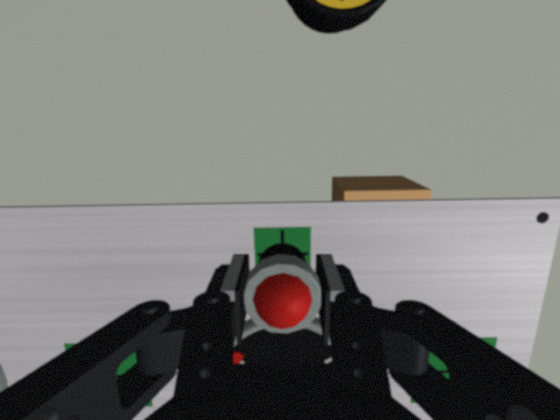

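The lamp sits over the lower square (282,245) and is aligned sideways. I lower it 15 mm.

Request:
{"fn": "play_rows", "kwargs": {
  "rows": [
    {"dp":[0,0,0.2],"turn":[0,0,0],"fingers":1},
    {"dp":[0,0,0.1],"turn":[0,0,0],"fingers":1},
    {"dp":[0,0,0.05],"turn":[0,0,0],"fingers":1},
    {"dp":[0,0,0],"turn":[0,0,0],"fingers":1},
    {"dp":[0,0,0],"turn":[0,0,0],"fingers":1}
  ]
}}

```text
clock: 5.08
eef_pos: [553.6, 135.8, 56.4]
tcp_rot: [-3.142, -0.0, 3.141]
contact_force: [0.4, 0.6, -0.6]
opening: 0.358
grasp_force: 29.9
```

Request:
{"fn": "play_rows", "kwargs": {
  "rows": [
    {"dp":[0,0,0.03],"turn":[0,0,0],"fingers":1},
    {"dp":[0,0,0.02],"turn":[0,0,0],"fingers":1},
    {"dp":[0,0,0],"turn":[0,0,0],"fingers":1},
    {"dp":[0,0,0],"turn":[0,0,0],"fingers":1}
  ]
}}

```text
clock: 5.42
eef_pos: [554.1, 135.9, 55.7]
tcp_rot: [3.141, 0.001, 3.141]
contact_force: [-3.6, -1.0, 12.5]
opening: 0.356
grasp_force: 30.8
```

In contact. I release, lift and go above the switch.

Request:
{"fn": "play_rows", "kwargs": {
  "rows": [
    {"dp":[0,0,0],"turn":[0,0,0],"fingers":0.5},
    {"dp":[0,0,0],"turn":[0,0,0],"fingers":0.3},
    {"dp":[0,0,0],"turn":[0,0,0],"fingers":0},
    {"dp":[0,0,0],"turn":[0,0,0],"fingers":0},
    {"dp":[0,0,0],"turn":[0,0,0],"fingers":0}
  ]
}}

```text
clock: 5.83
eef_pos: [553.6, 135.9, 54.3]
tcp_rot: [-3.142, -0.0, 3.141]
contact_force: [-0.8, 0.0, -1.0]
opening: 0.995
grasp_force: 0.0
```

Request:
{"fn": "play_rows", "kwargs": {
  "rows": [
    {"dp":[0,0,-0.4],"turn":[0,0,0],"fingers":0},
    {"dp":[0,0,-0.9],"turn":[0,0,0],"fingers":0},
    {"dp":[0,0,-0.9],"turn":[0,0,0],"fingers":0},
    {"dp":[0,0,-0.2],"turn":[0,0,0],"fingers":0},
    {"dp":[0,0,0],"turn":[0,0,0],"fingers":0}
  ]
}}

```text
clock: 6.25
eef_pos: [555.7, 136.4, 153.5]
tcp_rot: [3.14, 0.006, 3.141]
contact_force: [-0.4, 0.0, -0.3]
opening: 0.994
grasp_force: 0.0
```

Request:
{"fn": "play_rows", "kwargs": {
  "rows": [
    {"dp":[0.39,-0.83,0],"turn":[0,0,0],"fingers":0},
    {"dp":[0.39,-0.83,0],"turn":[0,0,0],"fingers":0},
    {"dp":[0.39,-0.83,0],"turn":[0,0,0],"fingers":0},
    {"dp":[0.39,-0.83,0],"turn":[0,0,0],"fingers":0},
    {"dp":[0.39,-0.83,0],"turn":[0,0,0],"fingers":0}
  ]
}}

```text
clock: 6.67
eef_pos: [473.7, -31.2, 148.9]
tcp_rot: [3.141, -0.002, -3.141]
contact_force: [-0.1, 0.4, -0.2]
opening: 1.001
grasp_force: 0.0
```

Request:
{"fn": "play_rows", "kwargs": {
  "rows": [
    {"dp":[0.39,-0.83,0],"turn":[0,0,0],"fingers":0},
    {"dp":[0.39,-0.83,0],"turn":[0,0,0],"fingers":0},
    {"dp":[0.39,-0.83,0],"turn":[0,0,0],"fingers":0},
    {"dp":[0.39,-0.83,0],"turn":[0,0,0],"fingers":0},
    {"dp":[0,0,0],"turn":[0,0,0],"fingers":0}
  ]
}}

```text
clock: 7.08
eef_pos: [409.8, -166.7, 149.1]
tcp_rot: [-3.141, -0.003, 3.138]
contact_force: [0.5, -0.0, -0.2]
opening: 1.001
grasp_force: 0.0
```

```bash
python3 - <<'E'
from h import *
d=grab('wrist');t=grab('top')['pixels'][130:270,120:380];cv2.imwrite('pics/w4.png',np.vstack([cv2.resize(d['pixels'],(400,300)),cv2.resize(t,(400,215))])[:,:,::-1]);s=r.sense();print(s['clock'],s['eef_pos'],s['tcp_rot'],s['opening'])
for u,v in((282,200),(282,230),(240,200)):print(ray(d,u,v,36))
E
```

```text
7.1833 [ 411.89078036 -163.69857681  149.31910003] [ 3.14077307e+00 -1.76917105e-03  3.13795394e+00] 1.0007078101744868
[ 403.76204131 -166.53740494   36.        ]
[ 428.74607893 -166.64876103   36.        ]
[ 403.62057209 -199.71733038   36.        ]
```

View pics/w4.png

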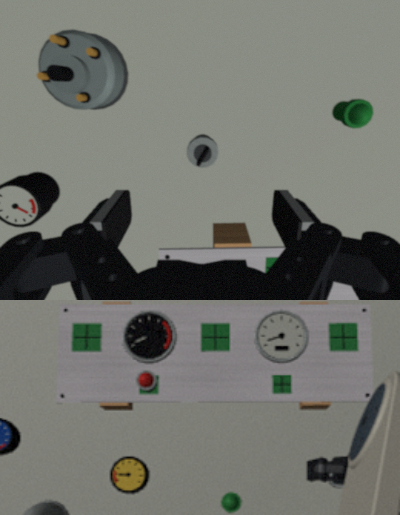

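The lamp stands on its cross. The switch is at wrist pixel (283,211), about (413,−166). I descend and grasp it.

Request:
{"fn": "play_rows", "kwargs": {
  "rows": [
    {"dp":[0,-0.06,0.9],"turn":[0,0,0],"fingers":0},
    {"dp":[0,0,0.9],"turn":[0,0,0],"fingers":0},
    {"dp":[0,0,0.8],"turn":[0,0,0],"fingers":0},
    {"dp":[0,0,0.6],"turn":[0,0,0],"fingers":0},
    {"dp":[0,0,0.3],"turn":[0,0,0],"fingers":0}
  ]
}}

```text
clock: 7.6
eef_pos: [411.5, -163.2, 7.1]
tcp_rot: [3.14, -0.004, -3.14]
contact_force: [-0.1, -0.1, 0.6]
opening: 0.997
grasp_force: 0.0
```

Request:
{"fn": "play_rows", "kwargs": {
  "rows": [
    {"dp":[0,0,0],"turn":[0,0,0],"fingers":0.3},
    {"dp":[0,0,0],"turn":[0,0,0],"fingers":0.4},
    {"dp":[0,0,0],"turn":[0,0,0],"fingers":0.5},
    {"dp":[0,0,0],"turn":[0,0,0],"fingers":0.6},
    {"dp":[0,0,0],"turn":[0,0,0],"fingers":0.7}
  ]
}}

```text
clock: 8.02
eef_pos: [414.1, -165.3, 11.6]
tcp_rot: [-3.141, 0.002, 3.142]
contact_force: [-0.6, 3.2, 3.0]
opening: 0.408
grasp_force: 29.5
```

Request:
{"fn": "play_rows", "kwargs": {
  "rows": [
    {"dp":[0,0,0],"turn":[0,0,0],"fingers":1},
    {"dp":[0,0,0],"turn":[0,0,0],"fingers":1},
    {"dp":[0,0,0],"turn":[0,0,0],"fingers":1},
    {"dp":[0,0,0],"turn":[0,0,0],"fingers":1}
  ]
}}

```text
clock: 8.35
eef_pos: [414.1, -165.4, 11.5]
tcp_rot: [-3.141, 0.002, 3.141]
contact_force: [1.5, 3.6, 6.7]
opening: 0.408
grasp_force: 29.8
```

Request:
{"fn": "play_rows", "kwargs": {
  "rows": [
    {"dp":[0,0,-0.2],"turn":[0,0,0],"fingers":1},
    {"dp":[0,0,-0.5],"turn":[0,0,0],"fingers":1},
    {"dp":[0,0,-0.8],"turn":[0,0,0],"fingers":1},
    {"dp":[0,0,-0.7],"turn":[0,0,0],"fingers":1},
    {"dp":[0,0,-0.2],"turn":[0,0,0],"fingers":1}
  ]
}}

```text
clock: 8.77
eef_pos: [415.0, -166.2, 110.5]
tcp_rot: [-3.139, 0.005, 3.141]
contact_force: [0.6, -1.2, -0.2]
opening: 0.406
grasp_force: 30.3
```

Request:
{"fn": "play_rows", "kwargs": {
  "rows": [
    {"dp":[-0.5,0.32,0],"turn":[0,0,0],"fingers":1},
    {"dp":[-0.8,0.5,0],"turn":[0,0,0],"fingers":1},
    {"dp":[-0.8,0.5,0],"turn":[0,0,0],"fingers":1},
    {"dp":[-0.8,0.5,0],"turn":[0,0,0],"fingers":1},
    {"dp":[-0.7,0.46,0],"turn":[0,0,0],"fingers":1}
  ]
}}

```text
clock: 9.18
eef_pos: [558.9, -73.0, 106.7]
tcp_rot: [-3.141, 0.001, 3.141]
contact_force: [1.7, -0.9, -0.3]
opening: 0.409
grasp_force: 30.3
```

Request:
{"fn": "play_rows", "kwargs": {
  "rows": [
    {"dp":[0,0,0.4],"turn":[0,0,0],"fingers":1},
    {"dp":[0,0,0.5],"turn":[0,0,0],"fingers":1},
    {"dp":[0,0,0.1],"turn":[0,0,0],"fingers":1},
    {"dp":[0,0,0],"turn":[0,0,0],"fingers":1},
    {"dp":[0,0,0],"turn":[0,0,0],"fingers":1}
  ]
}}

```text
clock: 9.6
eef_pos: [556.8, -74.3, 66.6]
tcp_rot: [3.142, -0.001, 3.141]
contact_force: [0.0, -0.7, -2.2]
opening: 0.407
grasp_force: 30.3
```

Request:
{"fn": "play_rows", "kwargs": {
  "rows": [
    {"dp":[0,0,0.1],"turn":[0,0,0],"fingers":1},
    {"dp":[0,0,0.05],"turn":[0,0,0],"fingers":1},
    {"dp":[0,0,0.02],"turn":[0,0,0],"fingers":1},
    {"dp":[0,0,0],"turn":[0,0,0],"fingers":1},
    {"dp":[0,0,0],"turn":[0,0,0],"fingers":1}
  ]
}}

```text
clock: 10.02
eef_pos: [557.3, -74.2, 60.0]
tcp_rot: [-3.141, 0.0, 3.141]
contact_force: [-0.3, 0.5, -0.2]
opening: 0.406
grasp_force: 30.3
```

Request:
{"fn": "play_rows", "kwargs": {
  "rows": [
    {"dp":[0,0,0.03],"turn":[0,0,0],"fingers":1},
    {"dp":[0,0,0],"turn":[0,0,0],"fingers":1},
    {"dp":[0,0,0],"turn":[0,0,0],"fingers":0.5},
    {"dp":[0,0,0],"turn":[0,0,0],"fingers":0.2},
    {"dp":[0,0,0],"turn":[0,0,0],"fingers":0}
  ]
}}

```text
clock: 10.43
eef_pos: [557.3, -74.1, 58.5]
tcp_rot: [-3.142, 0.0, 3.141]
contact_force: [-0.3, 0.4, 0.4]
opening: 0.765
grasp_force: 0.0
```

Request:
{"fn": "play_rows", "kwargs": {
  "rows": [
    {"dp":[0,0,0],"turn":[0,0,0],"fingers":0},
    {"dp":[0,0,0],"turn":[0,0,0],"fingers":0},
    {"dp":[0,0,-0.5],"turn":[0,0,0],"fingers":0},
    {"dp":[0,0,-0.9],"turn":[0,0,0],"fingers":0},
    {"dp":[0,0,-0.9],"turn":[0,0,0],"fingers":0}
  ]
}}

```text
clock: 10.85
eef_pos: [556.0, -74.0, 150.3]
tcp_rot: [3.141, -0.003, 3.141]
contact_force: [1.4, 0.0, 1.4]
opening: 1.001
grasp_force: 0.0
```

Request:
{"fn": "play_rows", "kwargs": {
  "rows": [
    {"dp":[0,0,0],"turn":[0,0,1],"fingers":0},
    {"dp":[0,0,0],"turn":[0,0,1],"fingers":0},
    {"dp":[0,0,0],"turn":[0,0,1],"fingers":0},
    {"dp":[0,0,0],"turn":[0,0,1],"fingers":0},
    {"dp":[0,0,0],"turn":[0,0,1],"fingers":0}
  ]
}}

```text
clock: 11.27
eef_pos: [557.2, -74.1, 150.5]
tcp_rot: [3.142, 0.0, 2.613]
contact_force: [0.7, -0.5, -0.1]
opening: 1.002
grasp_force: 0.0
```

Request:
{"fn": "play_rows", "kwargs": {
  "rows": [
    {"dp":[0,0,0],"turn":[0,0,1],"fingers":0},
    {"dp":[0,0,0],"turn":[0,0,1],"fingers":0},
    {"dp":[0,0,0],"turn":[0,0,1],"fingers":0},
    {"dp":[0,0,0],"turn":[0,0,1],"fingers":0},
    {"dp":[0,0,0],"turn":[0,0,1],"fingers":0}
  ]
}}

```text
clock: 11.68
eef_pos: [557.1, -74.1, 150.3]
tcp_rot: [-3.141, -0.0, 2.089]
contact_force: [-0.2, 0.3, 0.4]
opening: 0.999
grasp_force: 0.0
```

Request:
{"fn": "play_rows", "kwargs": {
  "rows": [
    {"dp":[0,0,0],"turn":[0,0,1],"fingers":0},
    {"dp":[0,0,0],"turn":[0,0,1],"fingers":0},
    {"dp":[0,0,0],"turn":[0,0,1],"fingers":0},
    {"dp":[0,0,0],"turn":[0,0,1],"fingers":0},
    {"dp":[0,0,0],"turn":[0,0,1],"fingers":0}
  ]
}}

```text
clock: 12.1
eef_pos: [557.1, -74.1, 150.3]
tcp_rot: [-3.141, -0.0, 1.565]
contact_force: [-0.8, -0.5, -0.2]
opening: 1.001
grasp_force: 0.0
```

Request:
{"fn": "play_rows", "kwargs": {
  "rows": [
    {"dp":[0,0,0],"turn":[0,0,0],"fingers":0},
    {"dp":[0.84,-0.52,0],"turn":[0,0,0],"fingers":0},
    {"dp":[0.84,-0.52,0],"turn":[0,0,0],"fingers":0},
    {"dp":[0.84,-0.52,0],"turn":[0,0,0],"fingers":0},
    {"dp":[0.84,-0.52,0],"turn":[0,0,0],"fingers":0}
  ]
}}

```text
clock: 12.52
eef_pos: [472.9, 61.2, 150.4]
tcp_rot: [-3.141, -0.0, 1.574]
contact_force: [0.2, 0.5, -0.7]
opening: 1.001
grasp_force: 0.0
```

Request:
{"fn": "play_rows", "kwargs": {
  "rows": [
    {"dp":[0.84,-0.52,0],"turn":[0,0,0],"fingers":0},
    {"dp":[0.84,-0.52,0],"turn":[0,0,0],"fingers":0},
    {"dp":[0.84,-0.52,0],"turn":[0,0,0],"fingers":0},
    {"dp":[0,0,0],"turn":[0,0,0],"fingers":0},
    {"dp":[0,0,0],"turn":[0,0,0],"fingers":0}
  ]
}}

```text
clock: 12.93
eef_pos: [410.7, 162.7, 150.6]
tcp_rot: [3.141, -0.0, 1.578]
contact_force: [-0.1, 0.9, -0.1]
opening: 0.996
grasp_force: 0.0
```

```bash
python3 - <<'E'
from h import *
d=grab('wrist');t=grab('top')['pixels'][130:270,120:380];cv2.imwrite('pics/w5.png',np.vstack([cv2.resize(d['pixels'],(400,300)),cv2.resize(t,(400,215))])[:,:,::-1]);s=r.sense();print(s['clock'],s['eef_pos'],s['tcp_rot'],s['opening'])
h=cv2.cvtColor(d['pixels'],cv2.COLOR_RGB2HSV).astype(int);m=((h[...,0]>15)&(h[...,0]<35)&(h[...,1]>140)).astype(np.uint8)
n,l,st,c=cv2.connectedComponentsWithStats(m);i=1+np.argmax(st[1:,4]);print(st[i]);x,y,w,hh,_=st[i];print(ray(d,x+w/2,y+hh/2,44))
E
```

```text
13.0333 [412.07438907 161.02466351 150.61013492] [3.14101273e+00 1.20801660e-04 1.57346148e+00] 0.9989657871574982
[ 251  178   67   65 3183]
[413.64496428 162.9362347   44.        ]
```

View pics/w5.png

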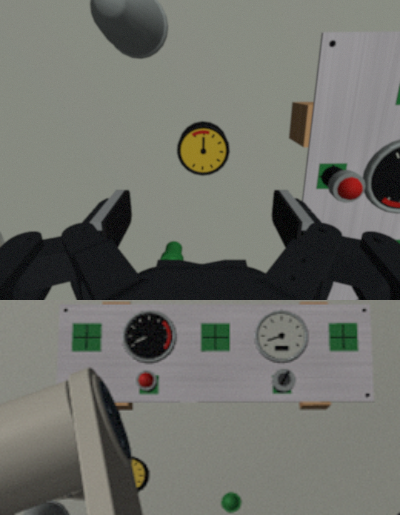

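The lamp and switch both stand on their squares. The yellow dial is centred at about (284,210) in the wrist view. I grasp it.

Request:
{"fn": "play_rows", "kwargs": {
  "rows": [
    {"dp":[0.03,0.02,0.9],"turn":[0,0,0],"fingers":0},
    {"dp":[0,0,0.9],"turn":[0,0,0],"fingers":0},
    {"dp":[0,0,0.8],"turn":[0,0,0],"fingers":0},
    {"dp":[0,0,0.6],"turn":[0,0,0],"fingers":0},
    {"dp":[0,0,0.3],"turn":[0,0,0],"fingers":0}
  ],
  "force": 40
}}

```text
clock: 13.45
eef_pos: [411.8, 160.3, 7.7]
tcp_rot: [-3.138, 0.001, 1.569]
contact_force: [-0.9, -0.7, 0.0]
opening: 1.001
grasp_force: 0.0
```

Request:
{"fn": "play_rows", "kwargs": {
  "rows": [
    {"dp":[0,0,0],"turn":[0,0,0],"fingers":0.1},
    {"dp":[0,0,0],"turn":[0,0,0],"fingers":0.2},
    {"dp":[0,0,0],"turn":[0,0,0],"fingers":0.3},
    {"dp":[0,0,0],"turn":[0,0,0],"fingers":0.4},
    {"dp":[0,0,0],"turn":[0,0,0],"fingers":0.6}
  ]
}}

```text
clock: 13.87
eef_pos: [413.5, 162.4, 11.6]
tcp_rot: [3.14, -0.001, 1.57]
contact_force: [0.7, 1.2, -0.6]
opening: 0.665
grasp_force: 42.7
```

Request:
{"fn": "play_rows", "kwargs": {
  "rows": [
    {"dp":[0,0,0],"turn":[0,0,0],"fingers":1},
    {"dp":[0,0,0],"turn":[0,0,0],"fingers":1},
    {"dp":[0,0,0],"turn":[0,0,0],"fingers":1}
  ]
}}

```text
clock: 14.12
eef_pos: [413.5, 162.5, 11.5]
tcp_rot: [3.139, -0.0, 1.571]
contact_force: [-0.5, -3.3, 9.0]
opening: 0.672
grasp_force: 43.3
```

Request:
{"fn": "play_rows", "kwargs": {
  "rows": [
    {"dp":[0,0,-0.2],"turn":[0,0,0],"fingers":1},
    {"dp":[0,0,-0.5],"turn":[0,0,0],"fingers":1},
    {"dp":[0,0,-0.8],"turn":[0,0,0],"fingers":1},
    {"dp":[0,0,-0.8],"turn":[0,0,0],"fingers":1},
    {"dp":[0,0,-0.4],"turn":[0,0,0],"fingers":1}
  ]
}}

```text
clock: 14.53
eef_pos: [413.6, 162.9, 122.2]
tcp_rot: [3.138, -0.001, 1.571]
contact_force: [1.0, 0.5, -1.1]
opening: 0.666
grasp_force: 43.1
```

Request:
{"fn": "play_rows", "kwargs": {
  "rows": [
    {"dp":[-0.4,0.7,0],"turn":[0,0,0],"fingers":1},
    {"dp":[-0.5,0.83,0],"turn":[0,0,0],"fingers":1},
    {"dp":[-0.5,0.83,0],"turn":[0,0,0],"fingers":1},
    {"dp":[-0.5,0.83,0],"turn":[0,0,0],"fingers":1},
    {"dp":[-0.5,0.83,0],"turn":[0,0,0],"fingers":1}
  ]
}}

```text
clock: 14.95
eef_pos: [574.6, 65.2, 119.5]
tcp_rot: [3.141, -0.0, 1.571]
contact_force: [0.4, 0.7, -0.8]
opening: 0.665
grasp_force: 43.1
```

Request:
{"fn": "play_rows", "kwargs": {
  "rows": [
    {"dp":[-0.5,0.83,0],"turn":[0,0,0],"fingers":1},
    {"dp":[-0.35,0.61,0],"turn":[0,0,0],"fingers":1},
    {"dp":[0,0,0.3],"turn":[0,0,0],"fingers":1},
    {"dp":[0,0,0.6],"turn":[0,0,0],"fingers":1},
    {"dp":[0,0,0.4],"turn":[0,0,0],"fingers":1}
  ]
}}

```text
clock: 15.37
eef_pos: [630.4, 32.0, 65.7]
tcp_rot: [-3.141, -0.0, 1.57]
contact_force: [-1.6, -0.6, -1.4]
opening: 0.667
grasp_force: 43.2
```

Request:
{"fn": "play_rows", "kwargs": {
  "rows": [
    {"dp":[0,0,0],"turn":[0,0,0],"fingers":1},
    {"dp":[0,0,0],"turn":[0,0,0],"fingers":1},
    {"dp":[0,0,0],"turn":[0,0,0],"fingers":1}
  ]
}}

```text
clock: 15.62
eef_pos: [631.1, 32.6, 67.6]
tcp_rot: [3.141, -0.0, 1.571]
contact_force: [0.1, 1.3, -0.5]
opening: 0.667
grasp_force: 43.2
```

Request:
{"fn": "play_rows", "kwargs": {
  "rows": [
    {"dp":[0,0,0.1],"turn":[0,0,0],"fingers":1},
    {"dp":[0,0,0.06],"turn":[0,0,0],"fingers":1},
    {"dp":[0,0,0.03],"turn":[0,0,0],"fingers":1},
    {"dp":[0,0,0],"turn":[0,0,0],"fingers":1},
    {"dp":[0,0,0],"turn":[0,0,0],"fingers":1}
  ]
}}

```text
clock: 16.03
eef_pos: [631.1, 32.4, 59.6]
tcp_rot: [3.141, -0.0, 1.571]
contact_force: [-1.7, 0.9, 4.7]
opening: 0.665
grasp_force: 43.5
```

Contact. I release and go above the blue gauge.

Request:
{"fn": "play_rows", "kwargs": {
  "rows": [
    {"dp":[0,0,0],"turn":[0,0,0],"fingers":0.2},
    {"dp":[0,0,0],"turn":[0,0,0],"fingers":0},
    {"dp":[0,0,0],"turn":[0,0,0],"fingers":0},
    {"dp":[0,0,0],"turn":[0,0,0],"fingers":0},
    {"dp":[0,0,-0.4],"turn":[0,0,0],"fingers":0}
  ]
}}

```text
clock: 16.45
eef_pos: [628.8, 32.1, 72.3]
tcp_rot: [-3.137, 0.0, 1.571]
contact_force: [-0.7, -0.6, 0.3]
opening: 0.998
grasp_force: 0.0
```

Request:
{"fn": "play_rows", "kwargs": {
  "rows": [
    {"dp":[0,0,-0.9],"turn":[0,0,0],"fingers":0},
    {"dp":[0,0,-0.95],"turn":[0,0,0],"fingers":0},
    {"dp":[0.4,-0.2,0],"turn":[0,0,0],"fingers":0},
    {"dp":[0.85,-0.4,0],"turn":[0,0,0],"fingers":0},
    {"dp":[0.85,-0.4,0],"turn":[0,0,0],"fingers":0}
  ]
}}

```text
clock: 16.87
eef_pos: [591.2, 116.3, 149.8]
tcp_rot: [3.14, -0.0, 1.568]
contact_force: [-0.3, 0.1, -1.2]
opening: 0.998
grasp_force: 0.0
```

Request:
{"fn": "play_rows", "kwargs": {
  "rows": [
    {"dp":[0.85,-0.4,0],"turn":[0,0,0],"fingers":0},
    {"dp":[0.85,-0.4,0],"turn":[0,0,0],"fingers":0},
    {"dp":[0.85,-0.4,0],"turn":[0,0,0],"fingers":0},
    {"dp":[0.85,-0.4,0],"turn":[0,0,0],"fingers":0},
    {"dp":[0.85,-0.4,0],"turn":[0,0,0],"fingers":0}
  ]
}}

```text
clock: 17.28
eef_pos: [509.9, 287.7, 148.9]
tcp_rot: [3.141, -0.0, 1.57]
contact_force: [0.3, -0.1, -0.1]
opening: 0.999
grasp_force: 0.0
```

Request:
{"fn": "play_rows", "kwargs": {
  "rows": [
    {"dp":[0.85,-0.4,0],"turn":[0,0,0],"fingers":0},
    {"dp":[0.85,-0.4,0],"turn":[0,0,0],"fingers":0},
    {"dp":[0.42,-0.23,0],"turn":[0,0,0],"fingers":0},
    {"dp":[0,0,0],"turn":[0,0,0],"fingers":0},
    {"dp":[0,0,0],"turn":[0,0,0],"fingers":0}
  ]
}}

```text
clock: 17.7
eef_pos: [469.1, 371.8, 148.7]
tcp_rot: [-3.142, 0.0, 1.573]
contact_force: [1.1, -1.0, 0.5]
opening: 1.002
grasp_force: 0.0
```

```bash
python3 - <<'E'
from h import *
d=grab('wrist');t=grab('top')['pixels'][130:270,120:380];cv2.imwrite('pics/w6.png',np.vstack([cv2.resize(d['pixels'],(400,300)),cv2.resize(t,(400,215))])[:,:,::-1]);s=r.sense();print(s['clock'],s['eef_pos'],s['tcp_rot'],s['opening'])
h=cv2.cvtColor(d['pixels'],cv2.COLOR_RGB2HSV).astype(int);m=((h[...,0]>100)&(h[...,0]<130)&(h[...,1]>120)).astype(np.uint8)
n,l,st,c=cv2.connectedComponentsWithStats(m);i=1+np.argmax(st[1:,4]);print(st[i]);x,y,w,hh,_=st[i];print(ray(d,x+w/2,y+hh/2,44))
E
```

```text
17.8 [469.97828109 370.34826142 148.7442366 ] [-3.14152243e+00  5.28731806e-04  1.57052799e+00] 1.0026697351147504
[ 251  177   68   66 2937]
[472.39976178 372.94894216  44.        ]
```

View pics/w6.png

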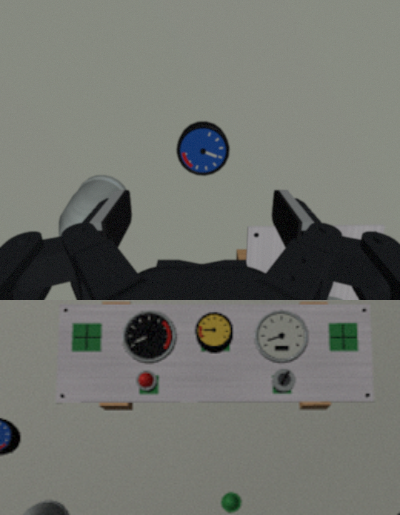

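The oil gauge stands between the two dials. The blue gauge is at wrist pixel (285,210). I grasp it.

Request:
{"fn": "play_rows", "kwargs": {
  "rows": [
    {"dp":[0.06,0.05,0.9],"turn":[0,0,0],"fingers":0},
    {"dp":[0,0,0.9],"turn":[0,0,0],"fingers":0},
    {"dp":[0,0,0.8],"turn":[0,0,0],"fingers":0},
    {"dp":[0,0,0.55],"turn":[0,0,0],"fingers":0},
    {"dp":[0,0,0.3],"turn":[0,0,0],"fingers":0}
  ]
}}

```text
clock: 18.22
eef_pos: [471.0, 370.9, 7.9]
tcp_rot: [-3.138, 0.003, 1.569]
contact_force: [-0.5, 0.2, 0.1]
opening: 1.001
grasp_force: 0.0
```

Request:
{"fn": "play_rows", "kwargs": {
  "rows": [
    {"dp":[0,0,0],"turn":[0,0,0],"fingers":0.1},
    {"dp":[0,0,0],"turn":[0,0,0],"fingers":0.2},
    {"dp":[0,0,0],"turn":[0,0,0],"fingers":0.3},
    {"dp":[0,0,0],"turn":[0,0,0],"fingers":0.4},
    {"dp":[0,0,0],"turn":[0,0,0],"fingers":0.6}
  ]
}}

```text
clock: 18.63
eef_pos: [472.9, 374.2, 12.8]
tcp_rot: [3.139, -0.002, 1.571]
contact_force: [1.0, -1.1, 6.9]
opening: 0.671
grasp_force: 43.1
```

Request:
{"fn": "play_rows", "kwargs": {
  "rows": [
    {"dp":[0,0,0],"turn":[0,0,0],"fingers":1},
    {"dp":[0,0,0],"turn":[0,0,0],"fingers":1},
    {"dp":[0,0,0],"turn":[0,0,0],"fingers":1}
  ]
}}

```text
clock: 18.88
eef_pos: [472.9, 374.2, 12.8]
tcp_rot: [3.139, -0.002, 1.571]
contact_force: [0.2, -2.2, 7.7]
opening: 0.663
grasp_force: 43.2
```

Request:
{"fn": "play_rows", "kwargs": {
  "rows": [
    {"dp":[0,0,-0.2],"turn":[0,0,0],"fingers":1},
    {"dp":[0,0,-0.5],"turn":[0,0,0],"fingers":1},
    {"dp":[0,0,-0.8],"turn":[0,0,0],"fingers":1},
    {"dp":[0,0,-0.8],"turn":[0,0,0],"fingers":1},
    {"dp":[0,0,-0.4],"turn":[0,0,0],"fingers":1}
  ]
}}

```text
clock: 19.3
eef_pos: [473.0, 374.6, 123.4]
tcp_rot: [3.138, -0.003, 1.571]
contact_force: [0.6, 0.8, -1.2]
opening: 0.667
grasp_force: 43.0
```

Request:
{"fn": "play_rows", "kwargs": {
  "rows": [
    {"dp":[-0.4,0.5,0],"turn":[0,0,0],"fingers":1},
    {"dp":[-0.7,0.8,0],"turn":[0,0,0],"fingers":1},
    {"dp":[-0.7,0.8,0],"turn":[0,0,0],"fingers":1},
    {"dp":[-0.7,0.8,0],"turn":[0,0,0],"fingers":1},
    {"dp":[-0.6,0.7,0],"turn":[0,0,0],"fingers":1}
  ]
}}

```text
clock: 19.72
eef_pos: [615.5, 249.6, 120.2]
tcp_rot: [3.14, -0.0, 1.571]
contact_force: [0.1, 0.3, -0.4]
opening: 0.669
grasp_force: 43.0
```

Request:
{"fn": "play_rows", "kwargs": {
  "rows": [
    {"dp":[-0.31,0.3,0],"turn":[0,0,0],"fingers":1},
    {"dp":[0,0,0.3],"turn":[0,0,0],"fingers":1},
    {"dp":[0,0,0.6],"turn":[0,0,0],"fingers":1},
    {"dp":[0,0,0.4],"turn":[0,0,0],"fingers":1},
    {"dp":[0,0,0],"turn":[0,0,0],"fingers":1}
  ]
}}

```text
clock: 20.13
eef_pos: [622.5, 238.4, 63.4]
tcp_rot: [-3.136, 0.002, 1.571]
contact_force: [-0.2, 0.0, -1.5]
opening: 0.663
grasp_force: 43.1
```

Request:
{"fn": "play_rows", "kwargs": {
  "rows": [
    {"dp":[0,0,0],"turn":[0,0,0],"fingers":1},
    {"dp":[0,0,0],"turn":[0,0,0],"fingers":1},
    {"dp":[0,0,0],"turn":[0,0,0],"fingers":1}
  ]
}}

```text
clock: 20.38
eef_pos: [626.3, 239.6, 68.3]
tcp_rot: [3.14, -0.001, 1.571]
contact_force: [0.2, 0.3, -0.2]
opening: 0.667
grasp_force: 43.1
```

Request:
{"fn": "play_rows", "kwargs": {
  "rows": [
    {"dp":[-0.05,0.05,0.1],"turn":[0,0,0],"fingers":1},
    {"dp":[0,0,0.06],"turn":[0,0,0],"fingers":1},
    {"dp":[0,0,0.02],"turn":[0,0,0],"fingers":1},
    {"dp":[0,0,0],"turn":[0,0,0],"fingers":1},
    {"dp":[0,0,0],"turn":[0,0,0],"fingers":1}
  ]
}}

```text
clock: 20.8
eef_pos: [628.4, 236.8, 60.8]
tcp_rot: [3.14, -0.0, 1.57]
contact_force: [-1.3, -0.2, 5.4]
opening: 0.666
grasp_force: 43.8
```

Request:
{"fn": "play_rows", "kwargs": {
  "rows": [
    {"dp":[0,0,0],"turn":[0,0,0],"fingers":0.2},
    {"dp":[0,0,0],"turn":[0,0,0],"fingers":0},
    {"dp":[0,0,0],"turn":[0,0,0],"fingers":0},
    {"dp":[0,0,0],"turn":[0,0,0],"fingers":0},
    {"dp":[0,0,-0.4],"turn":[0,0,0],"fingers":0}
  ]
}}

```text
clock: 21.22
eef_pos: [625.7, 236.0, 72.9]
tcp_rot: [-3.137, 0.002, 1.571]
contact_force: [-0.8, 0.3, -0.1]
opening: 1.0
grasp_force: 0.0
```

Request:
{"fn": "play_rows", "kwargs": {
  "rows": [
    {"dp":[0,0,-0.9],"turn":[0,0,0],"fingers":0},
    {"dp":[0,0,-0.95],"turn":[0,0,0],"fingers":0},
    {"dp":[-0.45,-0.11,0],"turn":[0,0,0],"fingers":0},
    {"dp":[-0.92,-0.23,0],"turn":[0,0,0],"fingers":0},
    {"dp":[-0.92,-0.23,0],"turn":[0,0,0],"fingers":0}
  ]
}}

```text
clock: 21.63
eef_pos: [605.2, 145.1, 150.5]
tcp_rot: [3.139, -0.0, 1.573]
contact_force: [0.5, -1.5, 0.1]
opening: 1.002
grasp_force: 0.0
```

Request:
{"fn": "play_rows", "kwargs": {
  "rows": [
    {"dp":[-0.92,-0.23,0],"turn":[0,0,0],"fingers":0},
    {"dp":[-0.92,-0.23,0],"turn":[0,0,0],"fingers":0},
    {"dp":[-0.92,-0.23,0],"turn":[0,0,0],"fingers":0},
    {"dp":[-0.92,-0.23,0],"turn":[0,0,0],"fingers":0},
    {"dp":[-0.92,-0.23,0],"turn":[0,0,0],"fingers":0}
  ]
}}

```text
clock: 22.05
eef_pos: [558.2, -40.5, 149.7]
tcp_rot: [3.141, 0.0, 1.571]
contact_force: [0.9, -0.2, 0.2]
opening: 1.002
grasp_force: 0.0
```

Request:
{"fn": "play_rows", "kwargs": {
  "rows": [
    {"dp":[-0.92,-0.23,0],"turn":[0,0,0],"fingers":0},
    {"dp":[-0.92,-0.23,0],"turn":[0,0,0],"fingers":0},
    {"dp":[-0.92,-0.23,0],"turn":[0,0,0],"fingers":0},
    {"dp":[-0.92,-0.23,0],"turn":[0,0,0],"fingers":0},
    {"dp":[-0.92,-0.23,0],"turn":[0,0,0],"fingers":0}
  ]
}}

```text
clock: 22.47
eef_pos: [512.1, -224.7, 149.7]
tcp_rot: [3.141, 0.0, 1.571]
contact_force: [0.8, -0.6, -0.5]
opening: 1.001
grasp_force: 0.0
```

Request:
{"fn": "play_rows", "kwargs": {
  "rows": [
    {"dp":[-0.92,-0.23,0],"turn":[0,0,0],"fingers":0},
    {"dp":[-0.92,-0.23,0],"turn":[0,0,0],"fingers":0},
    {"dp":[-0.92,-0.23,0],"turn":[0,0,0],"fingers":0},
    {"dp":[-0.92,-0.23,0],"turn":[0,0,0],"fingers":0},
    {"dp":[-0.38,-0.1,0],"turn":[0,0,0],"fingers":0}
  ]
}}

```text
clock: 22.88
eef_pos: [470.8, -389.5, 149.8]
tcp_rot: [3.141, 0.002, 1.569]
contact_force: [0.8, 0.1, 0.2]
opening: 1.003
grasp_force: 0.0
```

Request:
{"fn": "play_rows", "kwargs": {
  "rows": [
    {"dp":[0,0,0],"turn":[0,0,0],"fingers":0},
    {"dp":[0,0,0],"turn":[0,0,0],"fingers":0},
    {"dp":[0,0,0],"turn":[0,0,0],"fingers":0}
  ]
}}

```text
clock: 23.13
eef_pos: [472.0, -384.1, 149.4]
tcp_rot: [-3.141, -0.001, 1.571]
contact_force: [0.0, 0.7, -0.1]
opening: 1.004
grasp_force: 0.0
```

```bash
python3 - <<'E'
from h import *
d=grab('wrist');t=grab('top')['pixels'][130:270,120:380];cv2.imwrite('pics/w7.png',np.vstack([cv2.resize(d['pixels'],(400,300)),cv2.resize(t,(400,215))])[:,:,::-1]);s=r.sense();print(s['clock'],s['eef_pos'],s['tcp_rot'],s['opening'])
h=cv2.cvtColor(d['pixels'],cv2.COLOR_RGB2HSV).astype(int)[100:290,200:380];m=((h[...,1]<50)&(h[...,2]>170)).astype(np.uint8)
n,l,st,c=cv2.connectedComponentsWithStats(m);i=1+np.argmax(st[1:,4]);print(st[i]);x,y,w,hh,_=st[i];print(ray(d,200+x+w/2,100+y+hh/2,44))
E
```

```text
23.2333 [ 472.38942275 -383.76361673  149.58724902] [-3.14132978e+00 -5.41350907e-04  1.57197135e+00] 0.9994226204155106Traceback (most recent call last):
  File "<stdin>", line 4, in <module>
    return _wrapfunc(a, 'argmax', axis=axis, out=out, **kwds)
    return bound(*args, **kwds)
ValueError: attempt to get argmax of an empty sequence
```

View pics/w7.png

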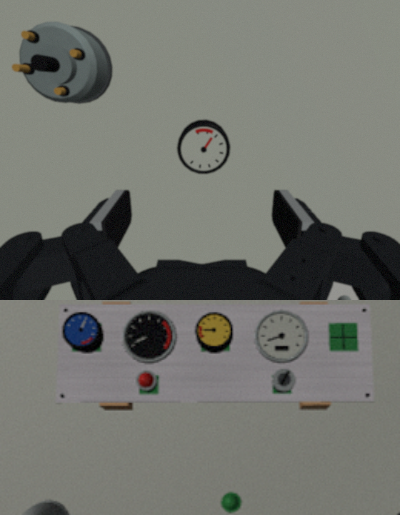

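The temperature gauge stands on its cross. The fuel gauge is at wrist pixel (285,209), the same offset as the blue one had. I grasp it.

Request:
{"fn": "play_rows", "kwargs": {
  "rows": [
    {"dp":[0.06,0.05,0.9],"turn":[0,0,0],"fingers":0},
    {"dp":[0,0,0.9],"turn":[0,0,0],"fingers":0},
    {"dp":[0,0,0.8],"turn":[0,0,0],"fingers":0},
    {"dp":[0,0,0.55],"turn":[0,0,0],"fingers":0},
    {"dp":[0,0,0.3],"turn":[0,0,0],"fingers":0}
  ]
}}

```text
clock: 23.65
eef_pos: [473.2, -380.4, 8.9]
tcp_rot: [-3.139, -0.003, 1.572]
contact_force: [-0.3, 0.8, 0.2]
opening: 1.0
grasp_force: 0.0
```

Request:
{"fn": "play_rows", "kwargs": {
  "rows": [
    {"dp":[0,0,0],"turn":[0,0,0],"fingers":0.1},
    {"dp":[0,0,0],"turn":[0,0,0],"fingers":0.2},
    {"dp":[0,0,0],"turn":[0,0,0],"fingers":0.3},
    {"dp":[0,0,0],"turn":[0,0,0],"fingers":0.4},
    {"dp":[0,0,0],"turn":[0,0,0],"fingers":0.6}
  ]
}}

```text
clock: 24.07
eef_pos: [475.2, -383.5, 13.6]
tcp_rot: [3.139, 0.002, 1.571]
contact_force: [-0.1, 2.2, 6.8]
opening: 0.667
grasp_force: 43.2
```

Request:
{"fn": "play_rows", "kwargs": {
  "rows": [
    {"dp":[0,0,0],"turn":[0,0,0],"fingers":1},
    {"dp":[0,0,0],"turn":[0,0,0],"fingers":1},
    {"dp":[0,0,0],"turn":[0,0,0],"fingers":1}
  ]
}}

```text
clock: 24.32
eef_pos: [475.2, -383.5, 13.6]
tcp_rot: [3.139, 0.002, 1.57]
contact_force: [0.0, 1.0, 8.3]
opening: 0.665
grasp_force: 43.3
```

Request:
{"fn": "play_rows", "kwargs": {
  "rows": [
    {"dp":[0,0,-0.2],"turn":[0,0,0],"fingers":1},
    {"dp":[0,0,-0.5],"turn":[0,0,0],"fingers":1},
    {"dp":[0,0,-0.8],"turn":[0,0,0],"fingers":1},
    {"dp":[0,0,-0.8],"turn":[0,0,0],"fingers":1},
    {"dp":[0,0,-0.4],"turn":[0,0,0],"fingers":1}
  ]
}}

```text
clock: 24.73
eef_pos: [475.3, -383.9, 124.2]
tcp_rot: [3.138, 0.003, 1.57]
contact_force: [0.5, -1.0, -0.4]
opening: 0.668
grasp_force: 43.1
```

Request:
{"fn": "play_rows", "kwargs": {
  "rows": [
    {"dp":[0.5,0.4,0],"turn":[0,0,0],"fingers":1},
    {"dp":[0.78,0.6,0],"turn":[0,0,0],"fingers":1},
    {"dp":[0.78,0.6,0],"turn":[0,0,0],"fingers":1},
    {"dp":[0.78,0.6,0],"turn":[0,0,0],"fingers":1},
    {"dp":[0.78,0.6,0],"turn":[0,0,0],"fingers":1}
  ]
}}

```text
clock: 25.15
eef_pos: [586.9, -236.8, 120.9]
tcp_rot: [3.141, 0.0, 1.57]
contact_force: [0.6, -0.5, -1.5]
opening: 0.667
grasp_force: 43.1
```

Request:
{"fn": "play_rows", "kwargs": {
  "rows": [
    {"dp":[0.78,0.6,0],"turn":[0,0,0],"fingers":1},
    {"dp":[0.5,0.4,0],"turn":[0,0,0],"fingers":1},
    {"dp":[0.33,0.23,0],"turn":[0,0,0],"fingers":1},
    {"dp":[0,0,0.5],"turn":[0,0,0],"fingers":1},
    {"dp":[0,0,0.5],"turn":[0,0,0],"fingers":1}
  ]
}}

```text
clock: 25.57
eef_pos: [636.9, -173.2, 81.2]
tcp_rot: [3.138, 0.001, 1.572]
contact_force: [-0.1, -0.2, -2.8]
opening: 0.669
grasp_force: 43.1
```

Request:
{"fn": "play_rows", "kwargs": {
  "rows": [
    {"dp":[0,0,0.2],"turn":[0,0,0],"fingers":1},
    {"dp":[0,0,0.1],"turn":[0,0,0],"fingers":1},
    {"dp":[0,0,0],"turn":[0,0,0],"fingers":1},
    {"dp":[0,0,0],"turn":[0,0,0],"fingers":1},
    {"dp":[0,0,0],"turn":[0,0,0],"fingers":1}
  ]
}}

```text
clock: 25.98
eef_pos: [635.9, -174.3, 68.9]
tcp_rot: [3.14, 0.0, 1.57]
contact_force: [-0.4, 0.8, -1.7]
opening: 0.666
grasp_force: 43.1
```

Request:
{"fn": "play_rows", "kwargs": {
  "rows": [
    {"dp":[0,0,0.1],"turn":[0,0,0],"fingers":1},
    {"dp":[0,0,0.06],"turn":[0,0,0],"fingers":1},
    {"dp":[0,0,0.02],"turn":[0,0,0],"fingers":1},
    {"dp":[0,0,0],"turn":[0,0,0],"fingers":1},
    {"dp":[0,0,0],"turn":[0,0,0],"fingers":1}
  ]
}}

```text
clock: 26.4
eef_pos: [635.7, -173.9, 61.7]
tcp_rot: [3.141, 0.0, 1.571]
contact_force: [-2.5, -0.5, 9.5]
opening: 0.665
grasp_force: 44.1
```

Contact. I release, lift, move clear and check everything in both fixed views.

Request:
{"fn": "play_rows", "kwargs": {
  "rows": [
    {"dp":[0,0,0],"turn":[0,0,0],"fingers":0.2},
    {"dp":[0,0,0],"turn":[0,0,0],"fingers":0},
    {"dp":[0,0,0],"turn":[0,0,0],"fingers":0},
    {"dp":[0,0,0],"turn":[0,0,0],"fingers":0},
    {"dp":[0,0,-0.4],"turn":[0,0,0],"fingers":0}
  ]
}}

```text
clock: 26.82
eef_pos: [633.3, -173.1, 73.7]
tcp_rot: [-3.137, -0.001, 1.571]
contact_force: [-0.5, -0.6, 0.1]
opening: 1.001
grasp_force: 0.0
```

Request:
{"fn": "play_rows", "kwargs": {
  "rows": [
    {"dp":[0,0,-0.9],"turn":[0,0,0],"fingers":0},
    {"dp":[0,0,-0.9],"turn":[0,0,0],"fingers":0},
    {"dp":[0,0,-0.9],"turn":[0,0,0],"fingers":0},
    {"dp":[-0.5,-0.4,-0.3],"turn":[0,0,0],"fingers":0},
    {"dp":[-0.8,-0.5,0],"turn":[0,0,0],"fingers":0}
  ]
}}

```text
clock: 27.23
eef_pos: [602.4, -224.8, 201.1]
tcp_rot: [3.134, 0.002, 1.574]
contact_force: [0.3, -0.8, -1.0]
opening: 1.002
grasp_force: 0.0
```

Request:
{"fn": "play_rows", "kwargs": {
  "rows": [
    {"dp":[-0.8,-0.5,0],"turn":[0,0,0],"fingers":0},
    {"dp":[-0.8,-0.5,0],"turn":[0,0,0],"fingers":0},
    {"dp":[-0.8,-0.5,0],"turn":[0,0,0],"fingers":0},
    {"dp":[-0.8,-0.5,0],"turn":[0,0,0],"fingers":0},
    {"dp":[-0.8,-0.5,0],"turn":[0,0,0],"fingers":0}
  ]
}}

```text
clock: 27.65
eef_pos: [498.1, -386.9, 196.5]
tcp_rot: [3.142, 0.0, 1.571]
contact_force: [-0.2, -0.3, -0.7]
opening: 0.998
grasp_force: 0.0
```

Request:
{"fn": "play_rows", "kwargs": {
  "rows": [
    {"dp":[0,0,0],"turn":[0,0,0],"fingers":0},
    {"dp":[0,0,0],"turn":[0,0,0],"fingers":0},
    {"dp":[0,0,0],"turn":[0,0,0],"fingers":0},
    {"dp":[0,0,0],"turn":[0,0,0],"fingers":0}
  ]
}}

```text
clock: 27.98
eef_pos: [499.8, -384.6, 196.4]
tcp_rot: [3.142, -0.0, 1.571]
contact_force: [0.1, 0.5, -0.5]
opening: 0.998
grasp_force: 0.0
```

```bash
python3 - <<'E'
from h import *
T=grab('top');S=grab('scene')
a=cv2.resize(T['pixels'][120:290,140:380],(720,510),interpolation=2);cv2.imwrite('pics/f.png',a[:,:,::-1]);
cv2.imwrite('pics/fs.png',cv2.resize(S['pixels'][90:330,190:430],(600,600),interpolation=2)[:,:,::-1])
def proj(P):
    M=np.linalg.inv(np.array(T['pose']));c=M[:3,:3]@np.array(P)+M[:3,3];return T['fx']*c[0]/c[2]+T['cx'],T['fy']*c[1]/c[2]+T['cy']
for n,p in dict(temp=(628.5,237,92),oil=(631.6,32.5,92),fuel=(635.8,-172.7,92),sw=(557.6,-74.1,84),lamp=(553.8,135.7,84)).items():
    u,v=proj(p);print(n,round((u-140)*3),round((v-120)*3))
E
```

```text
temp 94 86
oil 357 87
fuel 618 85
sw 492 183
lamp 223 184
```

View pics/f.png

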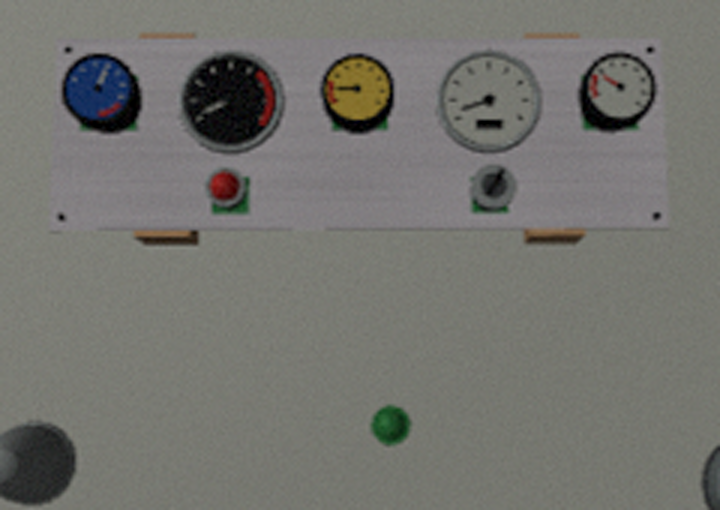

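View pics/fs.png

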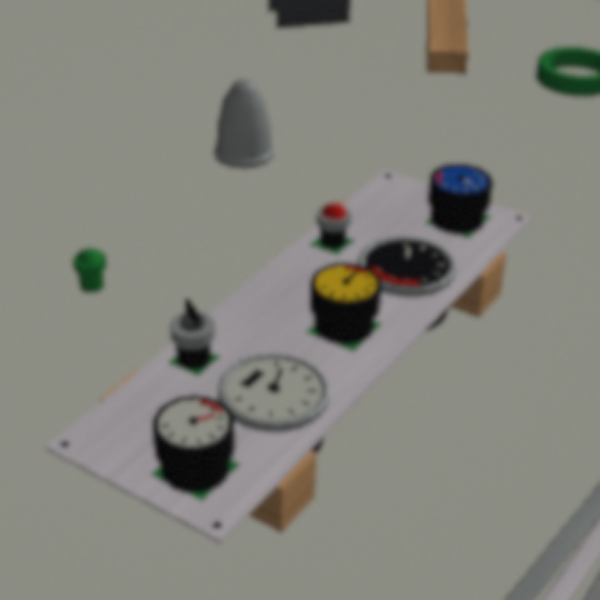

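Both views show all five instruments upright on their crosses. The dial centres are within about 4 crop pixels (about 3 mm) of their expected positions: temperature (98,89), oil (357,89), fuel (619,86), switch (494,186) and lamp (225,186). I hand in.

```bash
python3 -c "
from rig import r
print(r.sign_off())"
```

```text
the job is handed in; nothing more can be done
None
```

I set all five instruments upright on their crosses, within about 3 mm as measured in the top view, did not touch the old gauge or the lamp shell, and handed the job in at about 28 s; the sign-off gave no verdict.

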